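# Slide a tray of primed kit parts into the drying hood and start it

## Task

Take the loaded metal tray by its grip and slide it, nose first and flat along its plywood board, through the mouth of the low grey drying hood until it is fully home against the stop at the back, with both white kit parts still lying in it. Only then start the hood: press the large button on its roof right down and let it come up, then the small one, one at a time. Leave the other things on the worktop where they are.

Things in the scene. Friction and masses are not known exactly. Their poses are not given: they have to be found in the camera images.
- dryer: Fixed grey hood, 125 long (x) x 128 wide (y) x 62 high mm, on a plywood board (200 wide, x = -300 to +66) whose top is 25 mm over the worktop. Origin: under the hood's centre, on the worktop; +x is the way in. Bay 100 wide, 48 high, stop at x = +52. Guide horns 24 high flare to 116 mm, 22 mm before the mouth. Roof buttons at x = +10, y = +32 and -32; which is which varies.
- dryer_mouth (a point): Middle of the mouth's lower edge, on the board's top, at x = -62.5 mm in the hood; axes as the hood's.
- bay_home (a point): Point on the board's top where the tray's origin lies when the tray is fully home (x = -8 mm in the hood); axes as the hood's.
- tray: Loose aluminium tray lying on the board, 120 long (x) x 95 wide (y) mm with 18 mm high walls 3 mm thick, floor 3 mm thick, about 0.25 kg. Origin: centre of the pan's underside; +x points to its nose, z up. Behind it (-x) a flat tongue carries a black upright grip fin. When home, the pan stands out 5.5 mm from the mouth and the fin is outside.
- tray_grip (a point): Point in the tray's black grip fin, 98 mm behind the tray's origin and 34 mm above the board; axes as the tray's. The fin is 46 mm long (x), 12 mm thick (y), upright, from 6 to 46 mm above the board; take it from above with the fingers closing along y.
- limb_long: Loose white kit part lying in the tray along its length, a limb half about 100 x 22 x 10 mm, 15 g. Origin: centre of its underside.
- limb_short: Loose white kit part lying in the tray beside the other, a limb half about 85 x 17 x 10 mm, 12 g. Origin: centre of its underside.
- large_button (a joint): The larger white round button on the hood's roof (cap 34 mm across, in a 50 mm black collar), pressed downward: 0 = up, 0.006 m = fully down, about 5 N; springs back.
- large_button_top (a point): Centre of the large button's top face, 109 mm above the worktop when up (its collar's top is at 99 mm).
- small_button (a joint): The smaller white round button on the hood's roof (cap 20 mm across, in a 36 mm black collar), pressed downward: 0 = up, 0.006 m = fully down, about 5 N; springs back.
- small_button_top (a point): Centre of the small button's top face, 109 mm above the worktop when up (its collar's top is at 99 mm).
- tape: Bystander: roll of cream masking tape lying flat, 44 mm across, 30 mm high, origin at the middle of its base.
- jar_a: Bystander: small paint jar with a screw cap, 30 mm across, 39 mm high, origin at the middle of its base.
- jar_b: Bystander: second small paint jar like the first, origin at the middle of its base.
- flat_case: Bystander: flat clear case of small parts, 62 x 87 x 26 mm, origin at the middle of its base.
- putty: Bystander: putty tube lying down, 34 x 101 x 21 mm, origin at the middle of its underside.

How it is judged:
On the way, in this order (a step that is already met when the one before it is completed fails the run):
1. the tray is fully home in the hood with both kit parts in it (x of tray in the frame of bay_home between -0.005 and 0.004 m and y of tray in the frame of bay_home between -0.005 and 0.005 m and angle between the x axis of tray and the x axis of dryer, either way round below 0.06 rad and angle between tray's own z axis and vertical below 0.05 rad and x of limb_long in the frame of tray between -0.045 and 0.045 m and y of limb_long in the frame of tray between -0.042 and 0.042 m and z of limb_long in the frame of tray between -0.002 and 0.015 m and x of limb_short in the frame of tray between -0.045 and 0.045 m and y of limb_short in the frame of tray between -0.042 and 0.042 m and z of limb_short in the frame of tray between -0.002 and 0.015 m), for 0.2 s.
2. the large button is pressed right down (value of joint large_button above 0.0042 m), for 0.03 s.
3. then, with the large button up again, the small button is pressed right down (value of joint small_button above 0.0042 m and not (value of joint large_button above 0.002 m)), for 0.03 s.
At the end, for the whole second after the job is handed in: Tray at rest in the hood: origin at the home point within 5 mm across and -5/+4 mm along, square within 0.06 rad, flat within 0.05 rad; both kit parts in it (origins within 45 mm lengthwise, 42 mm sideways of its middle, at most 15 mm above its underside); both buttons up (under 2 mm) (all of step 1 and not (value of joint large_button above 0.002 m) and not (value of joint small_button above 0.002 m) and linear speed of each of tray, limb_long, limb_short below 0.02 m/s); the robot touches nothing.
It fails at once if a button is pressed (more than 3 mm) before the tray is home (value of joint any of large_button, small_button above 0.003 m and x of tray in the frame of bay_home below -0.01 m).
It fails at once if both buttons are pressed (more than 3 mm) at the same time (value of joint each of large_button, small_button above 0.003 m).
It fails at once if the tray is lifted more than 40 mm or tipped more than 0.3 rad (height (world z) of tray above 0.065 m or angle between tray's own z axis and vertical above 0.3 rad).
It fails at once if a bystander is shoved more than 30 mm (distance of any of tape, jar_a, jar_b, flat_case, putty from where it was at the start of the episode above 0.03 m).
It also fails if it takes over 64 s, if anything falls off the work surface, if the arm or the gripper's body presses on something with over 40 N, if the wrist force passes 120 N, or if a joint passes its speed limit or range.

## Robot

A 6-joint arm with a two-finger parallel gripper is mounted at the origin on a cart in front of the work surface, level with it; the furniture and walls round the work are solid. World frame = base frame: x ahead of the robot, y to its left, z up, the work surface at z = 0. Lengths are in m, angles in rad, forces in N, time in s.
With the tool pointing down it reaches from about 0.35 to 0.775 m from the base axis. Payload 5.5 kg.
Tool frame: the origin (TCP) lies at the centre of the arm's flange, where the gripper is bolted on; the fingertips stand 173 mm ahead of it and the grasp point (between the pads) lies 155 mm ahead of it; z points along the fingers, y is the direction in which the jaws open and shut (so a half turn about z gives the same grasp; the last joint's range is limited). The gripper opens to 85 mm and grips with 20 to 120 N. Pads are 22 mm wide; open, the fingers measure 114 mm over their backs; the gripper's body (76 mm by 85 mm) begins 54 mm behind the grasp point. The pads swing forward as they close: fully open they stand 13 mm farther back than shut.
Start: joints at [-1.241, 0.313, 0.046, 1.304, 0, 1.431], TCP at [0.26, -0.513, 0.405] pointing down, gripper open.
Joint ranges: [-2.76, 2.76], [-0.86, 1.69], [-1.03, 1.26], [-2.2, 2.34], [-1.47, 1.5], [-3.14, 3.14]. Speed limits (rad/s): [2.57, 2.57, 3.14, 3.14, 3.14, 3.14].

## Interface

Orientations are given as [roll, pitch, yaw] about the fixed x, y, z axes, in that order (R = Rz(yaw) Ry(pitch) Rx(roll)).
In Python, from rig import get_state, eyes, ctrl, models gives the robot as it stands.
- The arm moves only by the tool apply_moves, never from a script. Its argument "series" is a list of rows, each a list of 4 numbers: the shift along the tool's x, y, z in mm, then the turn about the tool's z in rad. In form: [[tx, ty, tz, yaw], ...]. A call has 1 to 8 rows; each row is the pose to reach, as a shift and turn from the pose commanded when the call began, along the tool's axes at that moment; what a row does not reach only later rows make up. A row lasts 1/12 s, in which the tool goes at most 41.7 mm and 7.16 degrees, less where a joint would pass 70% of its speed; a pose out of reach is approached as far as the arm can. A call with a gripper value outside its range is refused whole. "grip" is the finger opening in mm, from 0 to 85.4, set as the call begins (left out, the last holds). The fingers move at their own pace and stop on an object; "newtons" is the grip in N (left out, the last holds). Time passes only in rows, so rows that repeat a pose let the fingers close. It gives the time, the measured TCP pose, the force and the opening at its end, in the units of the state.
- get_state(): the state, without advancing time (a new reading comes with each control period).
- eyes.snapshot(name): name is "scene" or "top"; returns a dict with "image" (384x512x3 uint8, red, green, blue), "z_map" (384x512 float32, m along the optical axis (not along the pixel's ray), 0 where there is no reading), "intrinsics" (3x3 intrinsics, pixels), "camera_from_world" (4x4, takes a point from world to camera coordinates). Camera axes: x right, y down, z forward; pixel columns grow to the right and rows downward; lengths in m; the calibration is good to about 2 mm. A picture is of the moment at which its call begins.
- ctrl.close_job(): hands the job in, once; it reports no verdict.
Trained networks look in the newest picture that a camera, given by its name, has taken for a name from the list of things; names that differ only in an ending like _2 or _b are one class to them, and where a whole thing is asked for, a point or a joint stands for the part that bears it (a point fixed in the world has none). Each returns a list of dicts, best first, with "confidence" (0 to 1); they miss things now and then, are a little off and sometimes report something else, mostly with a low value. They report only what shows in the picture. A call takes as long as a camera call.
- models.find_in(camera, label): "at" ([column, row] in pixels, amid what is visible of it).
- models.landmark_of(camera, label): "at" ([column, row] in pixels: a listed point, or the origin of a listed thing).
The state is a dict: "time": time; "q": joint angles; "dq": joint speeds; "tau": joint torques, N m; "tool_pos": TCP position; "tool_rot": TCP orientation; "contact_force": force on the tool from outside, world axes, zero at the start; "moment": the same for the moment, N m; "opening": finger opening in m.
Only numpy, scipy, OpenCV 4.12 (cv2) and the standard library are available. Lean on these libraries where they do the work, as an engineer would, in place of code of your own. Each camera call takes 0.05 s, during which the arm holds its last target. There are 200 camera calls.

## Working session

There is one attempt and no reset: what is moved stays moved. The work goes in short steps, Python scripts to look and compute and a tool call to move; the robot and the scene stay as the last step left them, time stands still between calls to the robot, and variables do not carry over. Pictures are saved under pics/ and viewed, about 8 in all and at most 12, crops included, and the job is handed in when it is done.

Besides the shell and the picture viewer there is one more tool, called after ">>>" by a JSON object that holds its "api" and its "payload", one argument or row to a line. apply_moves: Moves the arm, as the interface text tells. Its arguments: {"type":"object","properties":{"series":{"type":"array"},"grip":{"type":"number"},"newtons":{"type":"number"}},"required":["series"]}

```bash
mkdir -p pics
cat > h.py <<'E'
import numpy as np,cv2
from rig import get_state,eyes,ctrl,models
def px2w(s,uv,z=None):
    K=s["intrinsics"];T=np.linalg.inv(s["camera_from_world"]);u,v=uv
    d=np.linalg.inv(K)@[u,v,1.]
    if z is None:
        p=s["z_map"][int(round(v))-1:int(round(v))+2,int(round(u))-1:int(round(u))+2];p=p[p>0]
        return T[:3,:3]@(d*np.median(p))+T[:3,3]
    r=T[:3,:3]@d;return T[:3,3]+r*(z-T[2,3])/r[2]
def save(s,n): cv2.imwrite("pics/"+n,s["image"][:,:,::-1])
E
python3 - <<'E'
from h import *
np.set_printoptions(precision=4,suppress=True)
st=get_state();print(st["tool_pos"],st["tool_rot"],st["time"])
Z=dict(dryer_mouth=.025,bay_home=.025,tray=.025,tray_grip=.059,large_button_top=.109,small_button_top=.109,dryer=0,limb_long=.028,limb_short=.028)
ims=[]
for c in("scene","top"):
    s=eyes.snapshot(c);ims.append(s["image"]);T=np.linalg.inv(s["camera_from_world"]);print(c,T[:3,3],T[:3,2])
    for n,z in Z.items():
        for r in models.landmark_of(c,n)[:1]: print(n,r["confidence"],np.array(r["at"]),px2w(s,r["at"],z))
    save(s,c+"0.png")
E
```

```text
[ 0.2602 -0.5125  0.4038] [-3.1397 -0.0002  0.4697] 0.0
scene [-0.1129  0.4629  0.5205] [ 0.7139 -0.5232 -0.4655]
dryer_mouth 0.8 [289.5 231.5] [ 0.5017 -0.0447  0.025 ]
bay_home 0.77 [308.1 221.9] [ 0.5077 -0.0966  0.025 ]
tray 0.69 [238.7 252.3] [0.5011 0.072  0.025 ]
tray_grip 0.7 [190.8 260.2] [0.4864 0.1737 0.059 ]
large_button_top 0.72 [304.  173.6] [ 0.5487 -0.117   0.109 ]
small_button_top 0.61 [330.8 185.8] [ 0.4776 -0.1225  0.109 ]
limb_long 0.88 [229.3 252.8] [0.506  0.0886 0.028 ]
limb_short 0.97 [239.4 259.7] [0.4778 0.0859 0.028 ]
top [ 0.4904 -0.0276  0.9492] [ 0.0853  0.0415 -0.9955]
dryer_mouth 0.95 [273.1 213.1] [ 0.5159 -0.0423  0.025 ]
tray 0.5 [272.2 159.1] [ 0.6534 -0.0424  0.025 ]
tray_grip 0.84 [182.7 224. ] [0.4914 0.1793 0.059 ]
large_button_top 0.59 [305.2 197.5] [ 0.5483 -0.1149  0.109 ]
small_button_top 0.43 [307.5 225.4] [ 0.4846 -0.1185  0.109 ]
dryer 0.57 [299.1 212.6] [ 0.517  -0.1096  0.    ]
limb_long 0.76 [219.5 213.8] [0.5159 0.0929 0.028 ]
limb_short 0.58 [226.  229.7] [0.4758 0.0766 0.028 ]
```

Run:
```python
import cv2
t=cv2.imread("pics/top0.png");s=cv2.imread("pics/scene0.png")
cv2.imwrite("pics/a.png",cv2.resize(t[130:300,130:360],None,fx=3.4,fy=3.4,interpolation=cv2.INTER_CUBIC))
```

```text
(no output)
```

View pics/a.png

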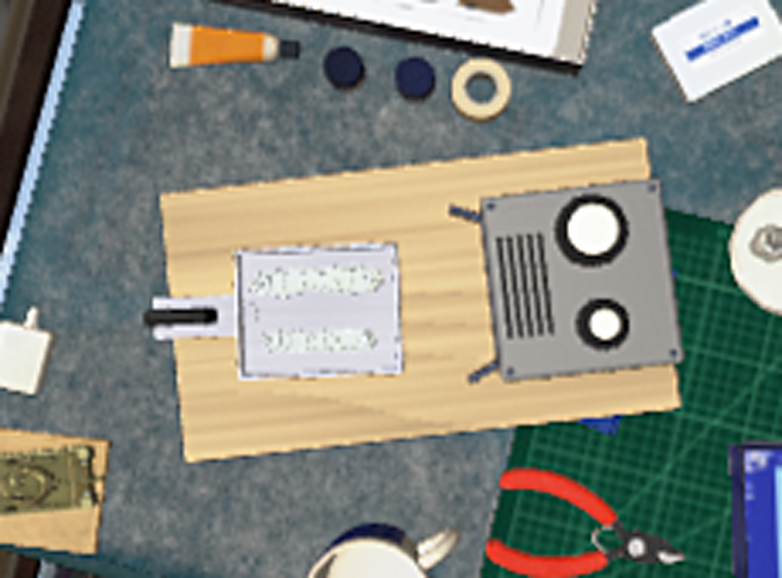

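View pics/scene0.png

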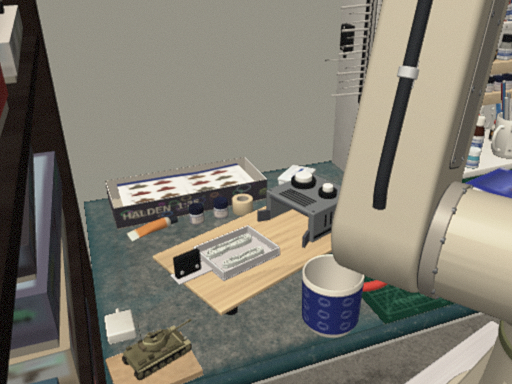

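The crop shows the tray (centre about 318,312) with its fin at the left (180,317). The hood is on the right, with the large button at (592,230) and the small one at (604,324). The tray is yawed a few degrees relative to the hood. I'll fit both from the depth map.

```bash
cat >> h.py <<'E'
def cloud(s):
    d=s["z_map"];v,u=np.mgrid[:d.shape[0],:d.shape[1]]
    K=s["intrinsics"];T=np.linalg.inv(s["camera_from_world"])
    c=np.stack([(u-K[0,2])/K[0,0]*d,(v-K[1,2])/K[1,1]*d,d],-1)
    return c@T[:3,:3].T+T[:3,3]
def rect(P,m,big=True):
    n,l,_,_=cv2.connectedComponentsWithStats(m.astype(np.uint8))
    k=1+np.argmax([ (l==i).sum() for i in range(1,n)])
    p=P[l==k][:,:2];c,wh,a=cv2.minAreaRect((p*1000).astype(np.float32))
    return np.round(c,1),np.round(wh,1),round(a,1),len(p)
E
python3 - <<'E'
from h import *
s=eyes.snapshot("top");P=cloud(s);z=P[...,2];x=P[...,0];y=P[...,1]
R=(x>.35)&(x<.68)&(y<.3)&(y>-.25)
print("hood",rect(P,R&(z>.08)&(z<.094)&(y<0)))
print("hood all",rect(P,R&(z>.078)&(y<0)))
print("board z",np.median(z[R&(abs(z-.025)<.008)]))
print("board",rect(P,R&(z>.015)&(z<.12)))
im=s["image"].astype(int);mx=im.max(-1);mn=im.min(-1)
print("tray+",rect(P,(y>0.0)&(y<.25)&(x>.4)&(x<.6)&(mx-mn<35)&(mn>120)&(z>.02)))
print("fin",rect(P,(y>.12)&(y<.25)&(x>.44)&(x<.54)&(z>.06)&(z<.09)))
for b in ((305.2,197.5),(307.5,225.4)):
    u,v=map(int,b);m=np.zeros(z.shape,bool);m[v-10:v+11,u-10:u+11]=1
    m&=(mn>190);vv,uu=np.nonzero(m);c=(uu.mean(),vv.mean());print("btn",c,m.sum(),px2w(s,c,.109),z[m].mean())
E
```

```text
hood (array([ 516. , -103.9]), array([128. , 127.1]), 5.7, 2394)
hood all (array([515.3, -96.5]), array([128., 142.]), 5.7, 2965)
board z 0.027386055599564085
board (array([498.2,  11.8]), array([213.1, 387.7]), 5.5, 11742)
tray+ (array([497.5, 114. ]), array([ 97. , 182.9]), 1.9, 2041)
fin (array([493.9, 180. ]), array([44.9,  9.7]), 89.3, 98)
btn (np.float64(303.685534591195), np.float64(196.9056603773585)) 159 [ 0.54967147 -0.11144291  0.109     ] 0.11610160258801694
btn (np.float64(307.3703703703704), np.float64(225.0)) 54 [ 0.48555555 -0.11821289  0.109     ] 0.11070112718551445
```

Both fits agree with the networks:
- **Hood:** centre (516, -104) mm, +x axis at -84.3°.
- **Tray:** axis about -88.1°, fin at (494, 180) mm, almost on the hood's centreline, about 179 mm to go.

I'm moving to above the fin.

>>> {"api": "apply_moves", "payload": {
  "series": [
    [26, -26, 0, 0],
    [52, -52, 0, 0],
    [78, -78, 0, 0],
    [104, -104, 0, 0],
    [130, -130, 0, 0],
    [156, -156, 0, 0],
    [182, -180, 0, 0],
    [208, -205, 0, 0]
  ],
  "grip": 60
}}

```text
time: 1.72
tool_pos: [0.3531, -0.2341, 0.4049]
tool_rot: [3.141, -0.0, 0.469]
contact_force: [-0.3, -0.1, 0.3]
opening: 0.0601
```

>>> {"api": "apply_moves", "payload": {
  "series": [
    [26, -26, 0, -0.12],
    [52, -52, 0, -0.24],
    [78, -78, 0, -0.36],
    [104, -104, 0, -0.48],
    [130, -130, 10, -0.6],
    [156, -156, 20, -0.72],
    [182, -180, 30, -0.84],
    [208, -205, 40, -0.96]
  ]
}}

```text
time: 2.38
tool_pos: [0.4458, 0.043, 0.3647]
tool_rot: [3.14, 0.0, 1.436]
contact_force: [0.5, -1.0, 0.9]
opening: 0.0598
```

>>> {"api": "apply_moves", "payload": {
  "series": [
    [30, 6, 10, -0.06],
    [60, 12, 20, -0.12],
    [90, 18, 30, -0.174],
    [118, 24, 45, -0.174],
    [144, 28, 65, -0.174],
    [144, 28, 65, -0.174],
    [144, 28, 65, -0.174],
    [144, 28, 65, -0.174]
  ]
}}

```text
time: 3.05
tool_pos: [0.4934, 0.1797, 0.2998]
tool_rot: [-3.141, 0.001, 1.604]
contact_force: [-0.1, -1.2, -0.4]
opening: 0.0597
```

Run:
```python
from h import *
st=get_state();print(st["tool_pos"],st["tool_rot"])
for c in("scene","top"):
    s=eyes.snapshot(c);save(s,c+"1.png")
    print(c,[(r["confidence"],r["at"],px2w(s,r["at"],.059)) for r in models.landmark_of(c,"tray_grip")[:1]])
i=cv2.imread("pics/scene1.png");j=cv2.imread("pics/top1.png")
k=[cv2.resize(a,(400,300),interpolation=cv2.INTER_CUBIC) for a in(i[180:330,100:300],j[150:300,110:310])]
cv2.imwrite("pics/b.png",np.hstack(k))
```

```text
[0.49342664 0.17971433 0.29976807] [-3.14105571e+00  5.53653865e-04  1.60424898e+00]
scene []
top [(0.91, [181.5, 223.3], array([0.4931392 , 0.18221703, 0.059     ]))]
```

View pics/b.png

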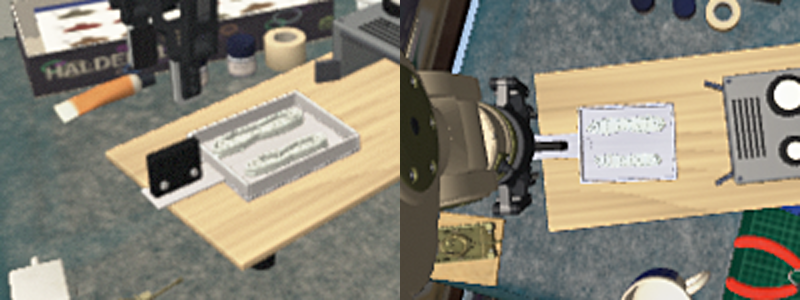

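The fingers straddle the fin: it runs from about (532,146) to (568,146) in the right half, between the two fingers. Going down and gripping.

>>> {"api": "apply_moves", "payload": {
  "series": [
    [0, 0, 20, 0],
    [0, 0, 45, 0],
    [0, 0, 65, 0],
    [0, 0, 78, 0],
    [0, 0, 85, 0],
    [0, 0, 85, 0],
    [0, 0, 85, 0]
  ]
}}

```text
time: 3.83
tool_pos: [0.4939, 0.1794, 0.2153]
tool_rot: [3.141, 0.0, 1.603]
contact_force: [-0.0, 0.0, 0.1]
opening: 0.0601
```

>>> {"api": "apply_moves", "payload": {
  "series": [
    [0, 0, 0, 0],
    [0, 0, 0, 0],
    [0, 0, 0, 0],
    [0, 0, 0, 0],
    [0, 0, 0, 0],
    [0, 0, 0, 0],
    [0, 0, 0, 0],
    [0, 0, 0, 0]
  ],
  "grip": 0,
  "newtons": 40
}}

```text
time: 4.5
tool_pos: [0.4938, 0.1799, 0.2154]
tool_rot: [3.14, -0.0, 1.604]
contact_force: [-0.8, 1.0, 6.2]
opening: 0.0112
```

>>> {"api": "apply_moves", "payload": {
  "series": [
    [-4, -0.5, -0.5, -0.01],
    [-9, -1, -0.5, -0.025],
    [-15, -2, -0.5, -0.04],
    [-21, -3, -0.5, -0.055],
    [-27, -3.5, -0.5, -0.066],
    [-30.5, -3.8, -0.5, -0.066],
    [-30.5, -3.8, -0.5, -0.066],
    [-30.5, -3.8, -0.5, -0.066]
  ]
}}

```text
time: 5.17
tool_pos: [0.4911, 0.1487, 0.2154]
tool_rot: [3.141, 0.001, 1.669]
contact_force: [0.7, 0.3, 3.7]
opening: 0.0113
```

```bash
cat >> h.py <<'E'
def pan(s):
    P=cloud(s);z=P[...,2];x=P[...,0];y=P[...,1];im=s["image"].astype(int);mx=im.max(-1);mn=im.min(-1)
    m=(y>-.06)&(y<.16)&(x>.42)&(x<.58)&(mx-mn<35)&(mn>120)&(z>.02)&(z<.055)
    m=cv2.morphologyEx(m.astype(np.uint8),cv2.MORPH_OPEN,np.ones((19,19)))
    return rect(P,m)
E
python3 - <<'E'
from h import *
st=get_state();print(st["tool_pos"],st["tool_rot"],st["contact_force"])
s=eyes.snapshot("top");save(s,"top2.png");print(pan(s))
for n in("limb_long","limb_short","tray"):
    print(n,[(r["confidence"],px2w(s,r["at"],.028)) for r in models.landmark_of("top",n)[:1]])
j=cv2.imread("pics/top2.png")
cv2.imwrite("pics/c.png",cv2.resize(j[170:270,180:340],None,fx=5,fy=5,interpolation=cv2.INTER_CUBIC))
E
```

```text
[0.49106391 0.14866927 0.21537856] [3.14096282e+00 1.24182938e-03 1.66899957e+00] [0.67177187 0.2711035  3.719971  ]
(array([501.2,  48.6]), array([ 92.2, 111.8]), 0.0, 1470)
limb_long [(0.71, array([ 0.69651977, -0.21517826,  0.028     ]))]
limb_short [(0.58, array([0.48517284, 0.04406485, 0.028     ]))]
tray [(0.93, array([0.50172309, 0.0456736 , 0.028     ]))]
```

View pics/c.png

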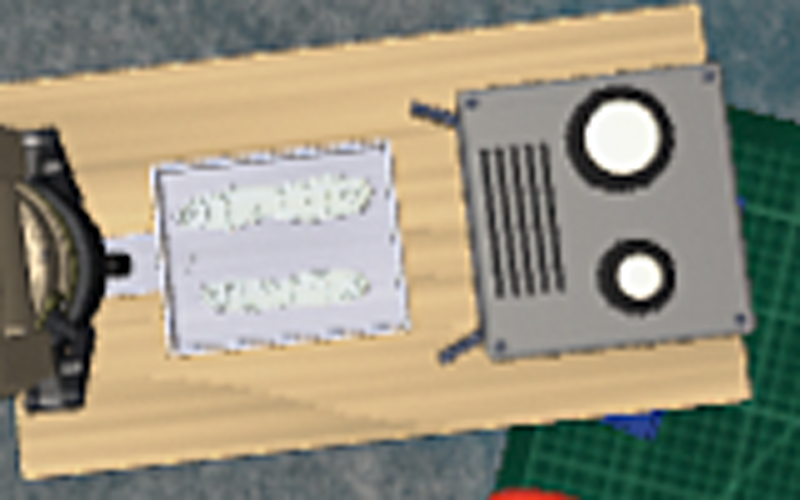

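The tray is square to the hood (edge slopes about 0.11 against 0.10) and centred to about 1 mm. The pan corners are at (155,168), (390,142), (408,325) and (172,353), and both parts lie in it. Pushing in.

>>> {"api": "apply_moves", "payload": {
  "series": [
    [-6, 0, 0, 0],
    [-14, 0, 0, 0],
    [-23, 0, 0, 0],
    [-32, 0, 0, 0],
    [-40, 0, 0, 0],
    [-47, 0, 0, 0],
    [-52, 0, 0, 0],
    [-54, 0, 0, 0]
  ]
}}

```text
time: 6.03
tool_pos: [0.4963, 0.0959, 0.2155]
tool_rot: [3.141, -0.003, 1.67]
contact_force: [-1.1, 5.8, 7.9]
opening: 0.0113
```

>>> {"api": "apply_moves", "payload": {
  "series": [
    [-5, 0, 0, 0],
    [-12, 0, 0, 0],
    [-20, 0, 0, 0],
    [-28, 0, 0, 0],
    [-36, 0, 0, 0],
    [-43, 0, 0, 0],
    [-48, 0, 0, 0],
    [-50, 0, 0, 0]
  ]
}}

```text
time: 6.7
tool_pos: [0.5011, 0.0462, 0.2155]
tool_rot: [3.141, -0.003, 1.67]
contact_force: [-0.3, 7.0, 7.4]
opening: 0.0113
```

>>> {"api": "apply_moves", "payload": {
  "series": [
    [-5, 0, -0.3, 0],
    [-12, 0, -0.5, 0],
    [-19, 0, -0.5, 0],
    [-26, 0, -0.5, 0],
    [-32, 0, -0.5, 0],
    [-37, 0, -0.5, 0],
    [-40, 0, -0.5, 0],
    [-40, 0, -0.5, 0]
  ]
}}

```text
time: 7.37
tool_pos: [0.5051, 0.0049, 0.2155]
tool_rot: [-3.141, 0.001, 1.669]
contact_force: [-0.2, -0.8, 0.9]
opening: 0.0111
```

>>> {"api": "apply_moves", "payload": {
  "series": [
    [-1, 0, 0, 0],
    [-2, 0, 0, 0],
    [-3, 0, 0, 0],
    [-3, 0, 0, 0]
  ]
}}

```text
time: 7.7
tool_pos: [0.5052, 0.0029, 0.2155]
tool_rot: [-3.141, 0.0, 1.67]
contact_force: [-0.3, 1.5, 1.2]
opening: 0.0115
```

>>> {"api": "apply_moves", "payload": {
  "series": [
    [-1, 0, 0, 0],
    [-2, 0, 0, 0],
    [-2, 0, 0, 0]
  ]
}}

```text
time: 7.95
tool_pos: [0.5054, 0.0008, 0.2155]
tool_rot: [-3.141, 0.0, 1.67]
contact_force: [-0.9, 0.8, 0.6]
opening: 0.0115
```

>>> {"api": "apply_moves", "payload": {
  "series": [
    [-1, 0, 0, 0],
    [-2, 0, 0, 0],
    [-2, 0, 0, 0]
  ]
}}

```text
time: 8.2
tool_pos: [0.5054, -0.0006, 0.2155]
tool_rot: [-3.141, -0.002, 1.67]
contact_force: [0.0, 5.7, -0.1]
opening: 0.0111
```

>>> {"api": "apply_moves", "payload": {
  "series": [
    [-1, 0, 0, 0],
    [-2, 0, 0, 0],
    [-2, 0, 0, 0]
  ]
}}

```text
time: 8.45
tool_pos: [0.5054, -0.0013, 0.2156]
tool_rot: [-3.141, -0.006, 1.672]
contact_force: [-0.8, 12.8, 2.4]
opening: 0.0113
```

Run:
```python
from h import *
st=get_state();print(st["tool_pos"],st["tool_rot"],st["contact_force"])
for c in("scene","top"): save(eyes.snapshot(c),c+"3.png")
i=cv2.imread("pics/scene3.png");j=cv2.imread("pics/top3.png")
k=[cv2.resize(a,(400,400),interpolation=cv2.INTER_CUBIC) for a in(i[150:270,230:350],j[160:280,200:320])]
cv2.imwrite("pics/d.png",np.hstack(k))
```

```text
[ 0.50535812 -0.00128162  0.21561957] [-3.14145047 -0.00609518  1.67169976] [-0.8320877  12.82962445  2.43426032]
```

View pics/d.png

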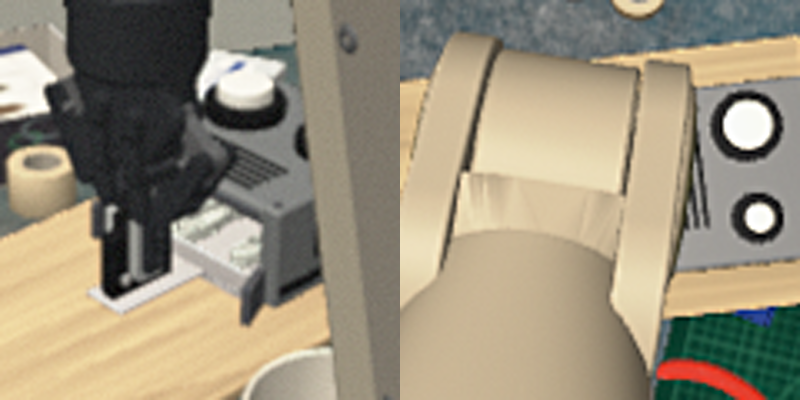

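>>> {"api": "apply_moves", "payload": {
  "series": [
    [-1, 0, 0, 0],
    [-2, 0, 0, 0],
    [-2, 0, 0, 0],
    [-2, 0, 0, 0]
  ]
}}

```text
time: 8.88
tool_pos: [0.5053, -0.0019, 0.2158]
tool_rot: [3.141, -0.01, 1.673]
contact_force: [-1.9, 20.8, 5.2]
opening: 0.0112
```

It stalls with rising force at the predicted home position. Unloading, releasing, rising and looking.

>>> {"api": "apply_moves", "payload": {
  "series": [
    [2, 0, 0, 0],
    [3.5, 0, 0, 0],
    [3.5, 0, 0, 0]
  ]
}}

```text
time: 9.13
tool_pos: [0.5054, -0.0006, 0.2155]
tool_rot: [-3.141, -0.002, 1.671]
contact_force: [-1.7, 6.1, 0.2]
opening: 0.0114
```

>>> {"api": "apply_moves", "payload": {
  "series": [
    [0, 0, 0, 0],
    [0, 0, 0, 0],
    [0, 0, 0, 0],
    [0, 0, 0, 0],
    [0, 0, 0, 0],
    [0, 0, 0, 0]
  ],
  "grip": 34
}}

```text
time: 9.63
tool_pos: [0.5059, -0.0018, 0.2157]
tool_rot: [3.142, 0.0, 1.669]
contact_force: [0.4, -0.7, -0.1]
opening: 0.0339
```

>>> {"api": "apply_moves", "payload": {
  "series": [
    [0, 0, -10, 0],
    [0, 0, -30, 0],
    [0, 0, -55, 0],
    [0, 0, -80, 0],
    [30, 0, -100, 0],
    [60, 0, -100, 0],
    [90, 0, -100, 0],
    [120, 0, -100, 0]
  ]
}}

```text
time: 10.3
tool_pos: [0.4939, 0.1188, 0.3173]
tool_rot: [3.139, 0.0, 1.669]
contact_force: [-0.3, 0.5, -0.7]
opening: 0.0343
```

Run:
```python
from h import *
np.set_printoptions(precision=4,suppress=True)
st=get_state();print(st["tool_pos"],st["tool_rot"],st["contact_force"])
for c in("scene","top"):
    s=eyes.snapshot(c);save(s,c+"4.png")
    for n,z in dict(tray_grip=.059,tray=.025,dryer_mouth=.025,limb_long=.028,limb_short=.028,large_button_top=.109,small_button_top=.109).items():
        for r in models.landmark_of(c,n)[:1]: print(c,n,r["confidence"],px2w(s,r["at"],z))
    if c=="top":
        P=cloud(s);z=P[...,2];x=P[...,0];y=P[...,1]
        print("fin",rect(P,(y>-.04)&(y<.06)&(x>.46)&(x<.55)&(z>.056)&(z<.08)))
i=cv2.imread("pics/scene4.png");j=cv2.imread("pics/top4.png")
k=[cv2.resize(a,(400,400),interpolation=cv2.INTER_CUBIC) for a in(i[150:270,230:350],j[160:280,200:320])]
cv2.imwrite("pics/e.png",np.hstack(k))
```

```text
[0.4939 0.1188 0.3173] [3.1393 0.0002 1.6688] [-0.2938  0.5223 -0.6681]
scene tray_grip 0.62 [ 0.4767 -0.0669  0.059 ]
scene tray 0.64 [ 0.5238 -0.1078  0.025 ]
scene dryer_mouth 0.88 [ 0.5009 -0.0379  0.025 ]
scene limb_long 0.71 [ 0.5383 -0.0957  0.028 ]
scene limb_short 0.4 [ 0.4933 -0.0979  0.028 ]
scene large_button_top 0.51 [ 0.5516 -0.1226  0.109 ]
scene small_button_top 0.64 [ 0.4839 -0.1217  0.109 ]
top tray_grip 0.61 [0.505  0.0042 0.059 ]
top dryer_mouth 0.91 [ 0.5157 -0.0443  0.025 ]
top large_button_top 0.69 [ 0.5517 -0.1147  0.109 ]
top small_button_top 0.5 [ 0.4789 -0.1247  0.109 ]
fin (array([506. ,   0.5]), array([11.9, 45.3]), 5.8, 95)
```

View pics/e.png

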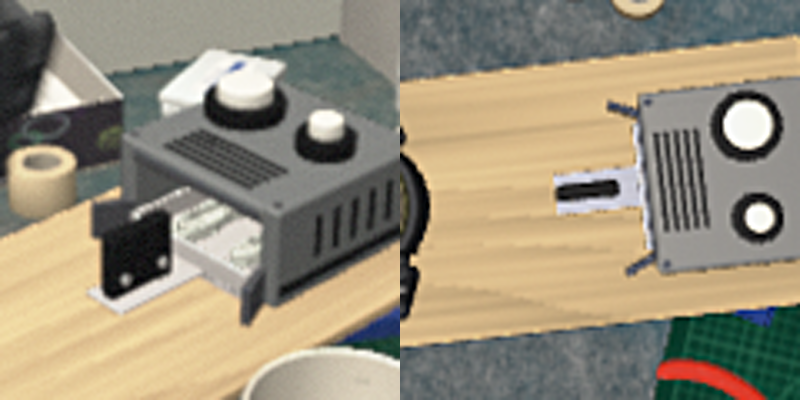

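The fin is at (506, 0.5) mm, 5.8°, against an expected (505.8, 1.1) mm, 5.7°, so the tray is home. Only the pan's thin rear edge shows at the mouth, at about (640,150) to (648,245), and the parts are inside. Next I close the fingers and go over the large button.

>>> {"api": "apply_moves", "payload": {
  "series": [
    [-30, 4, 0, 0],
    [-64, 9, 0, 0],
    [-98, 14, 0, 0],
    [-132, 19, 0, 0],
    [-166, 24, 0, 0],
    [-200, 29, 0, 0],
    [-222, 32, 0, 0],
    [-234, 32.5, 0, 0]
  ],
  "grip": 0
}}

```text
time: 11.77
tool_pos: [0.5501, -0.1147, 0.3156]
tool_rot: [3.141, 0.001, 1.667]
contact_force: [0.1, -0.5, -0.8]
opening: -0.0002
```

>>> {"api": "apply_moves", "payload": {
  "series": [
    [0, 0, 10, 0],
    [0, 0, 22, 0],
    [0, 0, 28, 0],
    [0, 0, 31, 0],
    [0, 0, 31, 0]
  ]
}}

```text
time: 12.18
tool_pos: [0.5487, -0.1105, 0.2836]
tool_rot: [-3.139, -0.001, 1.671]
contact_force: [0.3, -0.1, 0.1]
opening: 0.0001
```

>>> {"api": "apply_moves", "payload": {
  "series": [
    [0, 0, 2, 0],
    [0, 0, 4, 0],
    [0, 0, 6, 0],
    [0, 0, 8, 0],
    [0, 0, 9, 0],
    [0, 0, 9, 0]
  ]
}}

```text
time: 12.68
tool_pos: [0.5495, -0.1113, 0.2765]
tool_rot: [3.14, -0.001, 1.67]
contact_force: [-1.0, 3.9, 4.8]
opening: -0.0
```

>>> {"api": "apply_moves", "payload": {
  "series": [
    [0, 0, 1, 0],
    [0, 0, 2, 0],
    [0, 0, 2, 0]
  ]
}}

```text
time: 12.93
tool_pos: [0.5494, -0.1113, 0.2762]
tool_rot: [3.139, -0.0, 1.67]
contact_force: [-4.8, 5.8, 17.5]
opening: 0.0004
```

Bottomed: 17.5 N with no further travel. Up, across 64 mm, then the small button.

>>> {"api": "apply_moves", "payload": {
  "series": [
    [0, 0, -10, 0],
    [0, 0, -28, 0],
    [0, 0, -43, 0],
    [0, -16, -43, 0],
    [0, -32, -43, 0],
    [0, -48, -43, 0],
    [0, -64, -43, 0],
    [0, -64, -43, 0]
  ]
}}

```text
time: 13.6
tool_pos: [0.4834, -0.1182, 0.3165]
tool_rot: [-3.139, -0.0, 1.669]
contact_force: [-1.2, 0.5, -0.5]
opening: -0.0
```

>>> {"api": "apply_moves", "payload": {
  "series": [
    [0, 0, 10, 0],
    [0, 0, 22, 0],
    [0, 0, 30, 0],
    [0, 0, 32, 0],
    [0, 0, 32, 0],
    [0, 0, 32, 0]
  ]
}}

```text
time: 14.1
tool_pos: [0.4861, -0.1181, 0.2845]
tool_rot: [-3.141, -0.0, 1.67]
contact_force: [-1.0, -1.1, 0.2]
opening: 0.0002
```

Run:
```python
from h import *
st=get_state();print(st["tool_pos"],st["contact_force"])
for c in("scene","top"): save(eyes.snapshot(c),c+"5.png")
i=cv2.imread("pics/scene5.png");j=cv2.imread("pics/top5.png")
k=[cv2.resize(a,(400,400),interpolation=cv2.INTER_CUBIC) for a in(i[130:230,250:350],j[160:280,240:360])]
cv2.imwrite("pics/f.png",np.hstack(k))
```

```text
[ 0.48608582 -0.11812295  0.28445754] [-0.99151822 -1.13421893  0.15244127]
```

View pics/f.png

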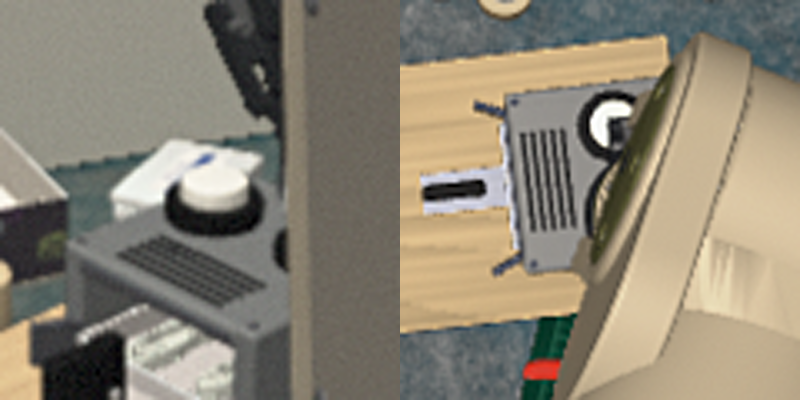

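The large button at (213,188) is up again and the tool clears it. The small button is hidden by the arm, so I press at the fitted position.

>>> {"api": "apply_moves", "payload": {
  "series": [
    [0, 0, 2, 0],
    [0, 0, 4, 0],
    [0, 0, 6, 0],
    [0, 0, 8, 0],
    [0, 0, 9, 0],
    [0, 0, 10, 0],
    [0, 0, 11, 0],
    [0, 0, 11, 0]
  ]
}}

```text
time: 14.87
tool_pos: [0.486, -0.1182, 0.2762]
tool_rot: [3.139, 0.001, 1.67]
contact_force: [-3.7, 1.4, 19.5]
opening: 0.0001
```

Bottomed at the same height with 19.5 N. Up and away for a final look.

>>> {"api": "apply_moves", "payload": {
  "series": [
    [0, 0, -10, 0],
    [0, 0, -30, 0],
    [0, 0, -60, 0],
    [0, 0, -90, 0],
    [30, 0, -110, 0],
    [65, 0, -120, 0],
    [100, 0, -120, 0],
    [135, 0, -120, 0]
  ]
}}

```text
time: 15.53
tool_pos: [0.4721, 0.0172, 0.3945]
tool_rot: [3.14, 0.0, 1.668]
contact_force: [0.6, 0.9, -0.6]
opening: 0.0003
```

>>> {"api": "apply_moves", "payload": {
  "series": [
    [35, 0, 0, 0],
    [70, 0, 0, 0],
    [105, 0, 0, 0],
    [105, 0, 0, 0],
    [105, 0, 0, 0]
  ]
}}

```text
time: 15.95
tool_pos: [0.4613, 0.1223, 0.3933]
tool_rot: [-3.141, 0.0, 1.674]
contact_force: [-0.5, -0.8, -0.3]
opening: -0.0001
```

Run:
```python
from h import *
st=get_state();print(st["tool_pos"],st["contact_force"])
for c in("scene","top"):
    s=eyes.snapshot(c);save(s,c+"6.png")
P=cloud(s);z=P[...,2];x=P[...,0];y=P[...,1]
print("fin",rect(P,(y>-.04)&(y<.06)&(x>.46)&(x<.55)&(z>.056)&(z<.08)))
for n,c in(("large",(.5491,-.1112)),("small",(.4855,-.1175))): print(n,np.median(z[np.hypot(x-c[0],y-c[1])<.006]))
i=cv2.imread("pics/scene6.png");j=cv2.imread("pics/top6.png")
k=[cv2.resize(a,(400,400),interpolation=cv2.INTER_CUBIC) for a in(i[150:270,230:350],j[140:300,190:350])]
cv2.imwrite("pics/g.png",np.hstack(k))
```

```text
[0.46131928 0.12226935 0.3933041 ] [-0.45497148 -0.78582662 -0.31654634]
fin (array([505.9,   0.7]), array([11.8, 45.7]), 5.6, 96)
large 0.11089942178086548
small 0.11078936329429512
```

View pics/g.png

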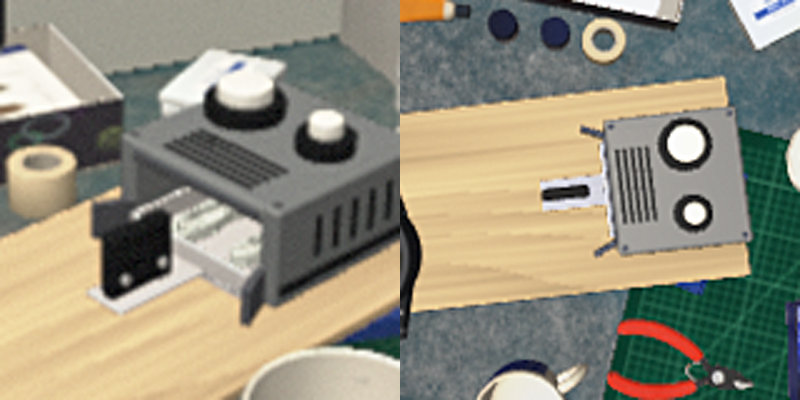

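The tray is home with its parts, both buttons are up at (245,90) and (325,125), the bystanders in view have not moved, and the arm is clear.

```bash
python3 -c "
from rig import ctrl;print(ctrl.close_job())"
```

```text
the job is handed in; nothing more can be done
None
```

The job is done and handed in at about 16 s. I took the tray by its fin, squared it to the hood and slid it in until it stalled against the stop with the force rising to 21 N. Then I pressed the large button and, after it came up, the small one. Both bottomed at the same height, at about 17 and 20 N.

**Last checks:**
- **Tray:** the fin was at (505.9, 0.7) mm and 5.6°, against an expected (505.8, 1.1) mm and 5.7°.
- **Buttons:** both were up, at about 111 mm measured against 109 mm nominal. The depth readings ran about 2 mm high on the board as well.
- **Kit parts:** both show in the tray through the mouth, but their positions inside the hood could only be seen roughly.
- **Bystanders:** the tape, jars and putty tube in the last picture had not visibly moved. The flat case was not checked separately.
- **Robot:** it was clear of everything, reading under 1 N.

**Disagreements:** the networks' scene-camera reading for the grip after the tray went in, (477, -67) mm, was clearly wrong. So were a few low-confidence top-view readings, such as limb_long and the tray. I relied on the depth-map fits instead.

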